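# Refit the return spring of the striker display gate

## Task

The return spring of the display's gate lies on its teak rest: refit it on the aluminium gate base. First feel for the hole in the channel floor with the steel hook under the red end and push the hook fully home; then draw out the yellow end and drop its ring fully over the brass post, under the head, and let go. Be gentle (never press or jam the spring against the base with more than about 15 N), never stretch the spring by more than 65 mm, and leave the striker, coaster, dish and magnifier where they are.

Things in the scene. Friction and masses are not known exactly. Their poses are not given: they have to be found in the camera images.
- base: Fixed aluminium gate base 255 x 56 mm, top face 26 mm above the table. Origin on the table; x runs along its centre line from hook channel to brass post (x -130 to 125, y -28 to 28), z up. Channel: open-topped, x -100 to -44, 11 mm wide, with a dark steel floor 6 mm below the top face. A blue gate panel 80 mm wide, 75 mm above the table at its top, stands across x 117 to 125.
- channel (a point): Middle of the channel's floor: base x -72, y 0, 20 mm above the table. The floor has one hole, 14 mm long by the full 11 mm width, through 8 mm of steel into a hollow (its bottom 3 mm above the table). The hole's place is not measured: its centre is anywhere within 14 mm of this point along the channel, either way, and does not shift during the job.
- post (a point): Top centre of the brass post: base x 78, y 0, 39 mm above the table (13 mm above the base's top face). Neck 8 mm in diameter and 8 mm high, then a head 12 mm in diameter and 5 mm high with a conical top. The ring belongs under the head, flush on the base.
- hook_grip (a point): Centre of the red grip tab at the spring's hook end: 20 mm along the spring, 12 mm thick, 44 mm high, on a red cap 26 x 16 x 11 mm. 33 mm above the cap's underside, straight above the hook's shank. x points along the spring to the yellow end, z up. Grasp across the 12 mm. Red end about 120 g, the rest 110 g; held by the red tab, the far end sags up to about 12 mm.
- hook_tip (a point): Lowest point of the steel hook under the shank axis, 54 mm below hook_grip, 21 mm below the red cap's underside. Bar 6 mm thick, bent at the bottom towards the yellow end: it spans 3 mm behind to 7 mm ahead of the shank axis. Enters with the shank 2 mm (give or take 2) behind the hole's centre. Home: cap flush on the base, tip 5 mm above the table. Tension hooks it under the floor.
- eye_grip (a point): Centre of the yellow grip tab at the spring's ring end (20 mm along the spring, 12 mm thick, 44 mm high, on a cap 16 mm wide, 11 mm high): 33 mm above the cap's underside and 24 mm from the ring's centre, on the hook's side. x points along the spring away from the hook, z up. Grasp across the 12 mm.
- eye (a point): Centre of the steel ring at the yellow end (inner diameter 16, outer 24, 5 mm thick), 2.5 mm above its underside, which is level with the cap's. Slack, the spring is 110 mm from shank to ring centre; it pulls 1.5 N at once plus 0.11 N per mm of stretch, ends at 78 mm of stretch, and flexes up and down next to both caps (about 0.6 N m per rad).
- rest: Fixed teak rest, 170 x 44 mm, 30 mm high, x axis along its length; the spring lies along its top, caps flat on it, the hook end at its -x end hanging into a slot 35 x 13 mm. Origin under its centre.
- coaster: Round teak coaster, 96 mm in diameter, 10 mm high; bystander. Origin under its centre.
- striker: Swirled green resin striker, 41 mm in diameter, 8 mm high, on the coaster; bystander. Origin under its centre.
- dish: Chipped white ceramic dish, 110 mm across, 28 mm high; bystander. Origin under its centre.
- magnifier: Brass-rimmed magnifier, rim 68 mm in diameter and 9 mm high, handle 90 mm along its x axis; lies flat; bystander. Origin under the lens centre.
There are look-alikes about, which are no part of the job. Of the things like the part that bears hook_grip, leave any that is blue, pink or turquoise; of the rest the larger one is meant.

How it is judged:
By the outcome, as a careful person would: the job done as asked, in the order asked, and still so for the second after the job is handed in, with the robot touching nothing.
It also fails if it takes over 64 s, if anything falls off the work surface, if the arm or the gripper's body presses on something with over 40 N, if the wrist force passes 120 N, or if a joint passes its speed limit or range.

## Robot

A 6-joint arm with a two-finger parallel gripper is mounted at the origin on the work surface. World frame = base frame: x ahead of the robot, y to its left, z up, the work surface at z = 0. Lengths are in m, angles in rad, forces in N, time in s.
With the tool pointing down it reaches from about 0.425 to 0.95 m from the base axis. Payload 3.5 kg.
Tool frame: the origin (TCP) lies midway between the tips of the shut fingers; the grasp point (between the pads) lies 19 mm behind it; z points along the fingers, y is the line along which they close (so a half turn about z gives the same grasp; the last joint's range is limited). The gripper opens to 85 mm and grips with 20 to 120 N. Pads are 22 mm wide; open, the fingers measure 114 mm over their backs; the gripper's body (76 mm by 85 mm) begins 54 mm behind the grasp point. The pads swing forward as they close: fully open they stand 13 mm farther back than shut.
Start: joints at [1.158, 0.286, 1.577, -0, 1.279, -0.15], TCP at [0.175, 0.652, 0.192] pointing down, gripper open.
Joint ranges: [-2.77, 2.77], [-0.9, 2.22], [0.21, 2.48], [-1.53, 4.67], [0.24, 2.81], [-2.84, 2.84]. Speed limits (rad/s): [2.79, 2.79, 3.14, 3.14, 3.14, 3.14].

## Interface

Orientations are given as a unit quaternion [x, y, z, w].
In Python, from plant import ctrl, cams, order gives the robot as it stands.
- The arm moves only by the tool move_arm, never from a script. Its argument "plan" is one flat list of numbers, 7 for each row, row after row: the shift along the world's x, y, z in mm, then the turn, a rotation vector about the world's x, y, z in degrees, then the finger opening in mm, from 0 to 85.4. A call has 1 to 12 rows; each row shifts and turns the commanded pose from where the row before left it; what a row does not reach is not made up. A row lasts 1/10 s, in which the tool goes at most 50 mm and 8.59 degrees, less where a joint would pass 70% of its speed; a pose out of reach is approached as far as the arm can. A call is refused whole if a number of a shift passes 50 or a number of a turn 8.59, either way. A call with a gripper value outside its range is refused whole. The fingers move at their own pace and stop on an object; "newtons" is the grip in N (left out, the last holds). Time passes only in rows, so rows that do not move let the fingers close. It gives the time, the measured TCP pose, the force, the opening and the grip force at its end, in the units of the state.
- ctrl.get_state(): the state, without advancing time (a new reading comes with each control period).
- cams.read_camera(name): name is "side" or "top" or "wrist"; returns a dict with "color" (480x640x3 uint8, red, green, blue), "fov_y" (degrees; the focal length in pixels is half the picture's height over the tangent of half this angle, whatever the lens; pixels are square), "cx", "cy" (the principal point, pixels), "k1" (the pictures are not rectified: a ray, as slopes to the right and down, at radius r is drawn at 1 + k1 r^2 times it, then the intrinsics apply), "origin" and "orientation" of the camera in the world; the wrist camera has in their place "T_tool_cam" (4x4, takes a point from camera to tool coordinates, whose origin is the TCP and whose axes are the flange's). Camera axes: x right, y up, looking along -z (the intrinsics and any distortion apply to the point x, -y, -z); pixel columns grow to the right and rows downward; lengths in m; the calibration is good to about 2 mm. A picture is of the moment at which its call begins: read the wrist's pose just before it. There is no depth.
- order.sign_off(): hands the job in; it is judged then, once.
The state is a dict: "time": time; "qpos": joint angles; "dq": joint speeds; "joint_efforts": joint torques, N m; "eef_pos": TCP position; "tcp_rot": TCP orientation; "contact_force": force on the tool from outside, world axes, zero at the start; "wrist_torque": the same for the moment, N m; "opening": opening from 0.0 (shut) to 1.0 (fully open); "finger_force": force on a finger pad.
Only numpy, scipy, OpenCV 4.12 (cv2) and the standard library are available. Lean on these libraries where they do the work, as an engineer would, in place of code of your own. Each camera call takes 0.05 s, during which the arm holds its last target. There are 200 camera calls.

## Working session

There is one attempt and no reset: what is moved stays moved. The work goes in short steps, Python scripts to look and compute and a tool call to move; the robot and the scene stay as the last step left them, time stands still between calls to the robot, and variables do not carry over. Pictures are saved under pics/ and viewed, at most 11 in all, crops included, and the job is handed in when it is done.

Besides the shell and the picture viewer there is one more tool, called after "Call:" as name(argument=value, ...) on one line, values as JSON. move_arm: Moves the arm, as the interface text tells. Its arguments: {"type":"object","properties":{"plan":{"type":"array","items":{"type":"number"}},"newtons":{"type":"number"}},"required":["plan"]}

```bash
mkdir -p pics; ls
cat > h.py <<'E'
import numpy as np, cv2
from scipy.spatial.transform import Rotation as R
from plant import ctrl, cams, order
def shot(n):
    s=ctrl.get_state(); c=cams.read_camera(n)
    if 'T_tool_cam' in c:
        T=np.eye(4);T[:3,:3]=R.from_quat(s['tcp_rot']).as_matrix();T[:3,3]=s['eef_pos'];T=T@np.array(c['T_tool_cam']);c['o']=T[:3,3];c['R']=T[:3,:3]
    else:
        c['o']=np.array(c['origin']);c['R']=R.from_quat(c['orientation']).as_matrix() if np.size(c['orientation'])==4 else np.array(c['orientation'])
    return c
def K(c):
    f=240/np.tan(np.radians(c['fov_y'])/2); return np.array([[f,0,c['cx']],[0,f,c['cy']],[0,0,1.]]),np.array([c['k1'],0,0,0.])
def ray(c,uv):
    k,d=K(c);p=cv2.undistortPoints(np.array(uv,float).reshape(-1,1,2),k,d).reshape(-1,2)
    return np.c_[p[:,0],-p[:,1],-np.ones(len(p))]@c['R'].T
def onz(c,uv,z):
    r=ray(c,uv);return c['o']+r*((z-c['o'][2])/r[:,2])[:,None]
def proj(c,P):
    q=(np.array(P,float).reshape(-1,3)-c['o'])@c['R'];k,d=K(c)
    return cv2.projectPoints(q*[1,-1,-1],np.zeros(3),np.zeros(3),k,d)[0].reshape(-1,2)
def save(c,n,box=None,s=1):
    im=c['color'][:,:,::-1]
    if box: im=im[box[1]:box[3],box[0]:box[2]]
    cv2.imwrite('pics/'+n,cv2.resize(im,None,fx=s,fy=s,interpolation=cv2.INTER_CUBIC))
E
python3 - <<'E'
from h import *
import pickle
for n in('top','side'):
    c=shot(n);save(c,n+'0.png');pickle.dump(c,open(n+'0.pkl','wb'));print(n,c['o'],c['R'].round(3).tolist(),c['fov_y'],c['k1'])
E
```

```text
pics
top [ 0.41493274 -0.00504864  1.06439011] [[0.026, 0.99, -0.141], [-1.0, 0.027, 0.011], [0.015, 0.14, 0.99]] 47.823046818052454 0.008741571660503293
side [ 0.30329788 -0.64843716  0.81435793] [[0.927, 0.27, -0.26], [-0.375, 0.685, -0.625], [0.009, 0.677, 0.736]] 53.20320085882964 -0.08718521368417835
```

View pics/top0.png

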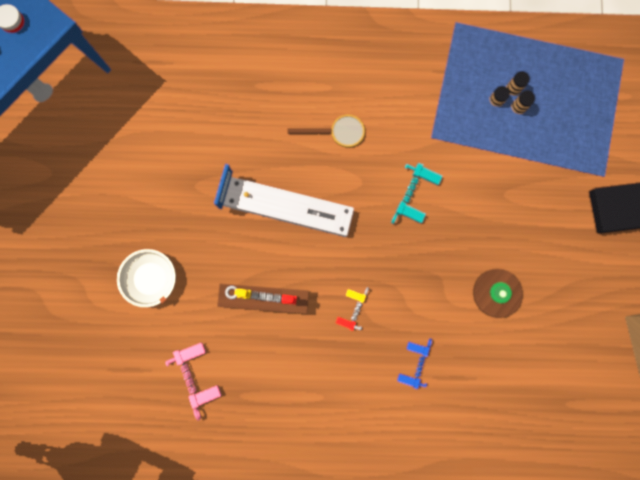

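View pics/side0.png

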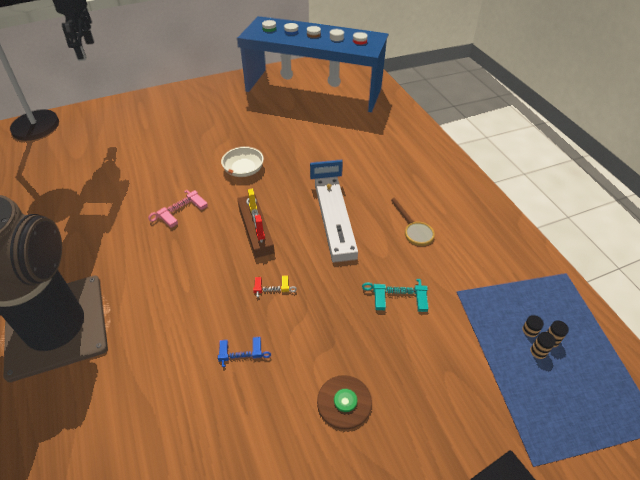

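The real spring is on the teak rest: red tab at about (290,300) and yellow at about (241,293) in the top view. The look-alikes are a small red/yellow one lying at (355,310), turquoise at (418,192), blue at (418,363) and pink at (192,380). The spring on the rest is the larger one that is none of the excluded colours. Next I confirm it in a crop and measure.

Run:
```python
from h import *
import pickle
t=pickle.load(open('top0.pkl','rb'));s=pickle.load(open('side0.pkl','rb'))
a=t['color'][150:330,200:380,::-1];b=s['color'][150:330,220:370,::-1]
cv2.imwrite('pics/crop.png',np.hstack([cv2.resize(x,None,fx=k,fy=k,interpolation=cv2.INTER_CUBIC)[:440] for x,k in((a,2.45),(b,2.45))])[:, :800])
def m(c,col,box):
    h=cv2.cvtColor(c['color'],cv2.COLOR_RGB2HSV).astype(int);H,S,V=h[...,0],h[...,1],h[...,2]
    k={'red':((H<4)|(H>174))&(S>190)&(V>120),'yel':(H>24)&(H<33)&(S>170)&(V>120),'white':(S<60)&(V>120)}[col]
    o=np.zeros(k.shape,np.uint8);x0,y0,x1,y1=box;o[y0:y1,x0:x1]=k[y0:y1,x0:x1]
    n,l,st,ce=cv2.connectedComponentsWithStats(o);i=1+np.argmax(st[1:,4]);return l==i,st[i],ce[i]
for col,bt,bs in(('red',(270,285,312,312),(250,205,272,250)),('yel',(225,280,260,305),(243,180,262,215))):
    k1,st1,c1=m(t,col,bt);k2,st2,c2=m(s,col,bs)
    print(col,st1,c1,st2,c2)
    for z in(.063,.085):print(z,onz(t,c1,z).round(4)[0])
    r1=ray(t,c1)[0];r2=ray(s,c2)[0];A=np.c_[r1,-r2];x=np.linalg.lstsq(A,s['o']-t['o'],rcond=None)[0]
    print('tri',(t['o']+r1*x[0]).round(4),(s['o']+r2*x[1]).round(4))
k,st,ce=m(t,'white',(215,160,365,245))
cn=max(cv2.findContours(k.astype(np.uint8),0,1)[0],key=cv2.contourArea);r=cv2.minAreaRect(cn);bx=cv2.boxPoints(r);print(st,r);print(onz(t,bx,.026).round(4))
```

```text
red [282 295  15   9 117] [288.52136752 299.11965812] [255 215  10  25 151] [259.31125828 227.77483444]
0.063 [0.4505 0.0548 0.063 ]
0.085 [0.4497 0.0535 0.085 ]
tri [0.4508 0.0552 0.0567] [0.4505 0.0552 0.0567]
yel [235 289  11   8  74] [239.98648649 292.39189189] [248 189   6   7  24] [250.41666667 191.75      ]
0.063 [0.4605 0.1444 0.063 ]
0.085 [0.4595 0.1411 0.085 ]
tri [0.4595 0.1409 0.0862] [0.4586 0.1411 0.0862]
[ 224  178  129   58 3657] ((288.5882263183594, 206.14706420898438), (126.84613037109375, 30.55948829650879), 14.03624439239502)
[[ 0.63    0.1905  0.026 ]
 [ 0.6898  0.1791  0.026 ]
 [ 0.6351 -0.0641  0.026 ]
 [ 0.576  -0.0509  0.026 ]]
```

View pics/crop.png

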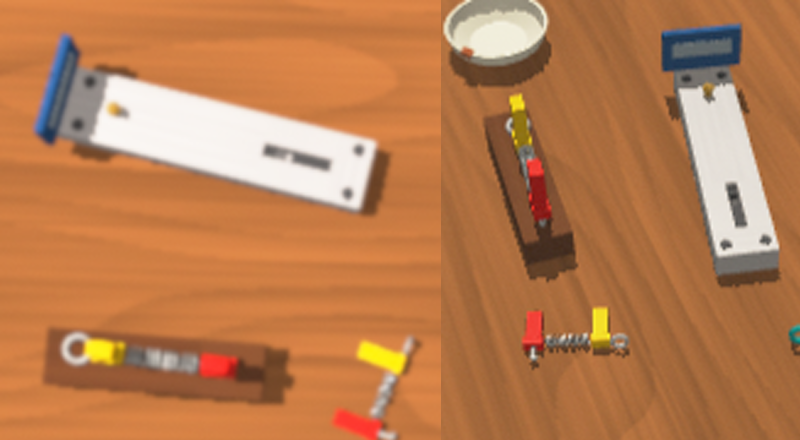

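Confirmed: the red/yellow spring on the rest is the larger one, upright, with its ring at the left (+y) end. The base is a white bar with the channel at right and the brass post at left. Now I check the tool axes.

Run:
```python
from h import *
s=ctrl.get_state();print(R.from_quat(s['tcp_rot']).as_matrix().round(3).tolist(),s['eef_pos'],s['opening'],s['contact_force'])
c=shot('wrist');print(np.array(c['T_tool_cam']).round(3).tolist(),c['fov_y'])
```

```text
[[-0.966, 0.26, -0.001], [0.26, 0.966, -0.002], [0.0, -0.002, -1.0]] [0.1750197  0.65119057 0.19104984] 0.9981107952092919 [ 0.14889669 -0.14489519  0.20597618]
[[0.0, 0.954, 0.299, 0.077], [1.0, 0.0, -0.001, 0.0], [-0.001, 0.299, -0.954, -0.182], [0.0, 0.0, 0.0, 1.0]] 58.82636525540172
```

Call:
move_arm(plan=[23,-49.5,0,0,0,-6.8,85,23,-49.5,0,0,0,-6.8,85,23,-49.5,0,0,0,-6.8,85,23,-49.5,0,0,0,-6.8,85,23,-49.5,0,0,0,-6.8,85,23,-49.5,0,0,0,-6.8,60,23,-49.5,0,0,0,-6.8,60,23,-49.5,0,0,0,-6.8,60,23,-49.5,0,0,0,-6.8,60,23,-49.5,0,0,0,-6.8,60,23,-49.5,0,0,0,-6.8,60,23,-49.5,0,0,0,-6.8,60], newtons=60)

```text
time: 1.35
eef_pos: [0.4284, 0.1058, 0.1924]
tcp_rot: [0.749, 0.663, 0.0, 0.0]
contact_force: [1.5, 0.9, -0.1]
opening: 0.702
finger_force: 0.0
```

Call:
move_arm(plan=[0,0,0,0,0,0,60,0,0,0,0,0,0,60,0,0,0,0,0,0,60])

```text
time: 1.65
eef_pos: [0.4276, 0.1084, 0.192]
tcp_rot: [0.747, 0.665, -0.0, -0.0]
contact_force: [-0.4, 0.5, 0.3]
opening: 0.703
finger_force: 0.0
```

Run:
```python
from h import *
import pickle
c=shot('wrist');save(c,'w1.png');pickle.dump(c,open('w1.pkl','wb'))
s=ctrl.get_state();print(s['eef_pos'],R.from_quat(s['tcp_rot']).as_matrix().round(3)[:,1],s['time'],s['opening'],s['contact_force'])
```

```text
[0.42747664 0.10882625 0.19203463] [ 0.994 -0.114 -0.001] 1.7 0.7023672764157294 [-0.30093549  0.01703399  0.04630309]
```

View pics/w1.png

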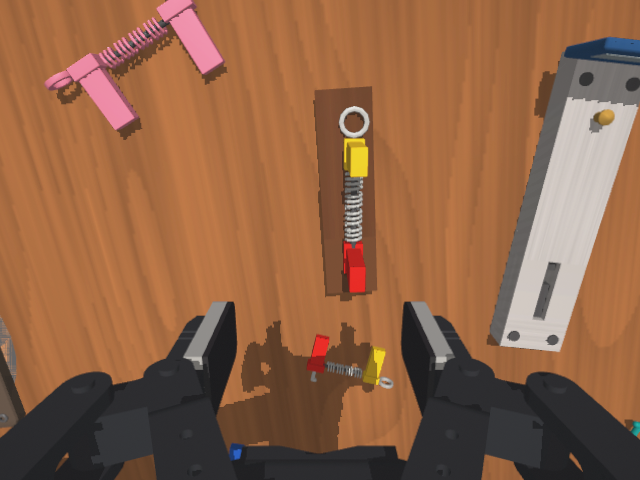

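The wrist view shows the red tab's end at about (356,270), the yellow tab at (357,160), the ring at (354,122), the post at (605,118) and the channel around (547,291). Next I measure these.

Run:
```python
from h import *
import pickle
c=pickle.load(open('w1.pkl','rb'));im=c['color'];h=cv2.cvtColor(im,cv2.COLOR_RGB2HSV).astype(int);H,S,V=h[...,0],h[...,1],h[...,2]
def box(k,b):
    o=np.zeros(k.shape,np.uint8);o[b[1]:b[3],b[0]:b[2]]=k[b[1]:b[3],b[0]:b[2]];return o
def big(o):
    n,l,st,ce=cv2.connectedComponentsWithStats(o);i=1+np.argmax(st[1:,4]);return (l==i).astype(np.uint8),st[i],ce[i]
red=box(((H<5)|(H>174))&(S>180)&(V>90),(330,230,385,300));_,st,ce=big(red);print('red',st,ce)
for r in range(st[1],st[1]+st[3],4):
    x=np.flatnonzero(red[r]);print(r,x.min(),x.max(),V[r,x].tolist()[::3])
yel=box((H>22)&(H<33)&(S>170)&(V>90),(330,130,385,185));_,st,ce=big(yel);print('yel',st,ce)
for r in range(st[1],st[1]+st[3],5):
    x=np.flatnonzero(yel[r]);print(r,x.min(),x.max(),V[r,x].tolist()[::3])
ring=box((S<70)&(V>110),(335,100,375,140));k,st,ce=big(ring);hull=cv2.convexHull(cv2.findNonZero(k));e=cv2.fitEllipse(hull);print('ring',st,e,onz(c,e[0],.0325).round(4))
br=box((H>10)&(H<28)&(S>120)&(V>60),(585,100,625,135));k,st,ce=big(br);print('post',st,ce,onz(c,ce,.036).round(4))
ch=box((V<110)&(V>0),(525,250,575,330));k,st,ce=big(ch);r=cv2.minAreaRect(cv2.findNonZero(k));print('chan',st,r)
p=cv2.boxPoints(r);print(onz(c,p,.026).round(4),onz(c,r[0],.023).round(4))
```

```text
red [343 241  23  51 954] [354.22536688 266.3836478 ]
241 343 361 [114, 164]
245 343 362 [103, 235, 235, 236, 235]
249 343 362 [102, 193, 183, 183, 183, 183, 232]
253 343 362 [103, 134, 183, 183, 184, 184, 202]
257 343 362 [104, 149, 183, 184, 184, 185, 185]
261 343 363 [114, 123, 179, 184, 184, 184, 184]
265 343 364 [113, 123, 168, 184, 184, 184, 184, 182]
269 344 365 [222, 115, 225, 233, 233, 233, 233, 193]
273 344 365 [155, 113, 226, 233, 233, 233, 233, 186]
277 347 365 [106, 226, 233, 233, 233, 233, 164]
281 348 365 [112, 232, 232, 233, 232, 232]
285 349 365 [158, 232, 232, 233, 233, 228]
289 349 364 [161, 233, 232, 232, 232, 227]
yel [344 139  24  38 784] [355.78571429 156.92346939]
139 344 363 [187, 238, 239, 239, 236, 236, 236]
144 345 364 [240, 161, 197, 197, 197, 197, 201]
149 344 367 [215, 124, 158, 241, 241, 240, 240, 241]
154 344 367 [216, 122, 234, 240, 240, 240, 241, 241]
159 344 367 [218, 124, 166, 240, 240, 240, 240, 240]
164 346 367 [145, 122, 240, 240, 240, 240, 240, 231]
169 348 366 [124, 236, 240, 239, 240, 240, 239]
174 351 366 [237, 240, 240, 239, 239, 239]
ring [339 106  31  32 438] ((353.774169921875, 121.49713897705078), (30.427364349365234, 31.488393783569336), 17.486589431762695) [[0.4618 0.1677 0.0325]]
post [594 110  20  15 226] [604.19911504 116.95575221] [[0.6504 0.1488 0.036 ]]
chan [534 262  26  57 620] ((546.424560546875, 289.7641296386719), (11.126203536987305, 57.27934646606445), 15.945395469665527)
[[ 0.6082 -0.0208  0.026 ]
 [ 0.6199  0.0314  0.026 ]
 [ 0.6292  0.0274  0.026 ]
 [ 0.6178 -0.025   0.026 ]] [[0.6205 0.0022 0.023 ]]
```

Run:
```python
from h import *
import pickle
c=pickle.load(open('w1.pkl','rb'));print(onz(c,[[357.4,279.5],[357.4,268],[357.4,291.5]],.085).round(4));print(onz(c,[[359,162.5],[359,148],[359,177]],.085).round(4))
```

```text
[[0.4505 0.0583 0.085 ]
 [0.4513 0.0673 0.085 ]
 [0.4497 0.0487 0.085 ]]
[[0.459  0.1433 0.085 ]
 [0.4599 0.1529 0.085 ]
 [0.4582 0.1335 0.085 ]]
```

Call:
move_arm(plan=[12,-25,0,0,0,0.6,60,11,-26,0,0,0,0,50,0,0,-30,0,0,0,50,0,0,-30,0,0,0,50,0,0,0,0,0,0,50,0,0,0,0,0,0,50])

```text
time: 2.3
eef_pos: [0.4506, 0.058, 0.1324]
tcp_rot: [0.743, 0.67, -0.0, -0.0]
contact_force: [-1.2, -0.5, 0.8]
opening: 0.587
finger_force: 0.0
```

Run:
```python
from h import *
s=ctrl.get_state();print(s['eef_pos'],R.from_quat(s['tcp_rot']).as_matrix().round(3)[:,1],s['time'],s['contact_force'])
c=shot('wrist');im=c['color'];h=cv2.cvtColor(im,cv2.COLOR_RGB2HSV).astype(int);H,S,V=h[...,0],h[...,1],h[...,2]
k=(((H<5)|(H>174))&(S>180)&(V>205)).astype(np.uint8);n,l,st,ce=cv2.connectedComponentsWithStats(k)
for i in range(1,n):
    if st[i,4]>100:print(st[i],ce[i],onz(c,ce[i],.085).round(4))
```

```text
[0.45063237 0.05795823 0.13235377] [ 0.995 -0.103 -0.001] 2.3 [-1.192247   -0.48188439  0.78963465]
[308 204  23  56 762] [318.80577428 239.19816273] [[0.4511 0.061  0.085 ]]
[279 323  15  32 306] [285.37581699 336.19607843] [[0.4245 0.0014 0.085 ]]
```

Call:
move_arm(plan=[0,0,-30,0,0,0,45,0,0,-30,0,0,0,40,0,0,-27,0,0,0,40,0,0,0,0,0,0,40,0,0,0,0,0,0,30,0,0,0,0,0,0,0,0,0,0,0,0,0,0,0,0,0,0,0,0,0,0,0,0,0,0,0,0,0,0,0,0,0,0], newtons=60)

```text
validation failed for argument at $.pl...
```

Call:
move_arm(plan=[0,0,-30,0,0,0,45,0,0,-30,0,0,0,40,0,0,-27,0,0,0,40,0,0,0,0,0,0,40,0,0,0,0,0,0,20,0,0,0,0,0,0,0,0,0,0,0,0,0,0,0,0,0,0,0,0,0,0,0,0,0,0,0,0], newtons=60)

```text
time: 3.25
eef_pos: [0.4517, 0.0566, 0.0461]
tcp_rot: [0.743, 0.669, 0.0, 0.001]
contact_force: [-0.4, 0.1, 0.2]
opening: -0.004
finger_force: 0.0
```

Run:
```python
from h import *
a=shot('wrist')['color'];b=shot('side')['color'][130:330,160:360]
cv2.imwrite('pics/m1.png',np.hstack([cv2.resize(a,(400,300)),cv2.resize(b,(300,300))])[:,:,::-1])
s=ctrl.get_state();print(s['eef_pos'],s['opening'],s['finger_force'],s['contact_force'])
```

```text
[0.45169522 0.05659602 0.04600537] 0.0013364745249677952 1.17165120318532 [-0.17721634  0.16473767  3.33647721]
```

View pics/m1.png

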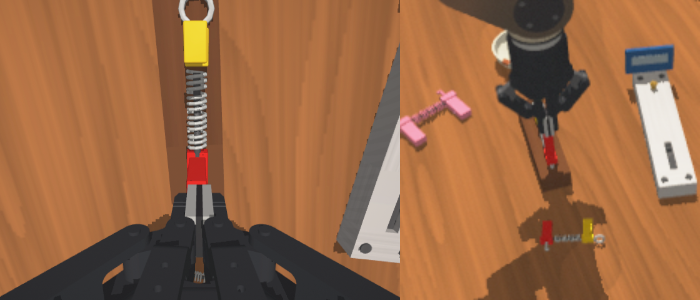

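Run:
```python
from h import *
c=shot('wrist');a=c['color'][220:470,220:420];b=shot('side')['color'][180:270,230:302]
cv2.imwrite('pics/m2.png',np.hstack([cv2.resize(a,(400,500),interpolation=2),cv2.resize(b,(400,500),interpolation=2)])[:,:,::-1])
s=ctrl.get_state();print(s['eef_pos'],s['opening'],s['finger_force'],s['contact_force'])
print(proj(c,[[.4505,.058,z] for z in(.041,.063,.085)]),proj(c,[s['eef_pos']]))
```

```text
[0.45172918 0.05660341 0.04597522] 0.001963811389888677 1.7063216865062714 [-0.52448019 -0.05003267  3.09103314]
[[315.59920312 270.20635702]
 [315.35485781 289.76397941]
 [315.04545793 314.50846275]] [[318.52196592 276.79149395]]
```

View pics/m2.png

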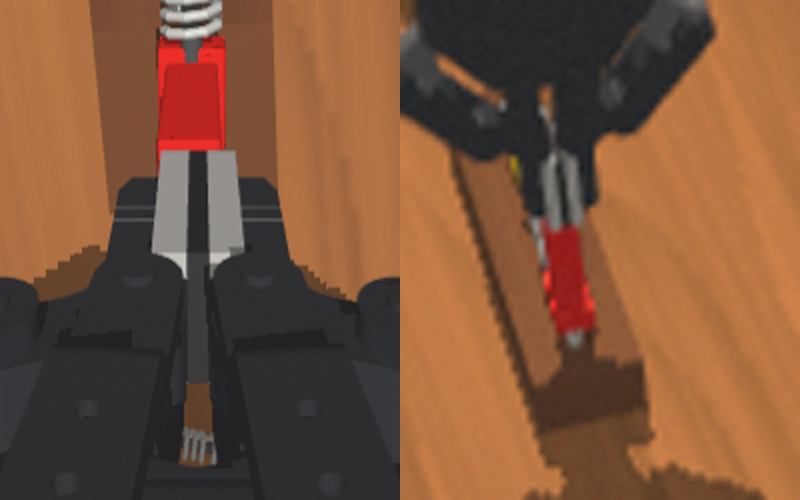

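Run:
```python
from h import *
import pickle
c=shot('wrist');s=shot('side')
def tri(p,q):
    r1=ray(c,[p])[0];r2=ray(s,[q])[0];x=np.linalg.lstsq(np.c_[r1,-r2],s['o']-c['o'],rcond=None)[0];return (c['o']+r1*x[0]).round(4),(s['o']+r2*x[1]).round(4)
print(tri((318.5,295),(259.7,221)))
print('tab top corners wrist',proj(c,[[.4565,.068,.085],[.4445,.068,.085],[.4565,.048,.085]]),'side',proj(s,[[.4565,.048,.085],[.4445,.048,.085],[.4505,.068,.085],[.4505,.048,.041]]))
w=pickle.load(open('w1.pkl','rb'))
# tip depth in w1: pads at rows 303; plane of tcp
print(proj(w,[[.4275,.1088,.192],[.4275,.1088,.192+.02],[.4275,.1088,.192+.04]]))
t=ctrl.get_state();print(t['eef_pos'],t['qpos'])
```

```text
(array([0.4521, 0.0598, 0.0723]), array([0.4541, 0.0595, 0.0724]))
tab top corners wrist [[328.307611   288.5215782 ]
 [295.72004956 291.71741901]
 [333.51388024 336.66419116]] side [[261.87362485 220.19361858]
 [256.42822157 221.69756054]
 [256.42084804 214.67404338]
 [260.89166472 234.94947161]]
[[318.23401397 276.14255768]
 [318.18750044 294.81012822]
 [318.12969839 318.00028192]]
[0.45178538 0.05659347 0.04600596] [-9.88312046e-02 -2.42530804e-02  2.21385042e+00 -2.06885506e-05
  9.50798610e-01  6.92873276e-03]
```

The closed fingertips sit at the tab's top (z about 0.08), well short of the stated TCP, so the fingers didn't straddle the tab. I'll open, descend a little under force feedback, and try a close to check this.

Call:
move_arm(plan=[0,0,3,0,0,0,40,0,0,0,0,0,0,40,0,0,0,0,0,0,40,0,0,0,0,0,0,40,0,0,-8,0,0,0,40,0,0,-7,0,0,0,40,0,0,0,0,0,0,40,0,0,0,0,0,0,40], newtons=40)

```text
time: 4.35
eef_pos: [0.4507, 0.0567, 0.0327]
tcp_rot: [0.743, 0.669, -0.0, -0.001]
contact_force: [0.4, -0.6, 0.8]
opening: 0.469
finger_force: 0.0
```

Run:
```python
from h import *
c=shot('wrist');a=c['color'][180:480,160:480];b=shot('side')['color'][180:270,230:302]
cv2.imwrite('pics/m3.png',np.hstack([cv2.resize(a,(480,450),interpolation=2),cv2.resize(b,(320,450),interpolation=2)])[:,:,::-1])
s=ctrl.get_state();print(s['eef_pos'],s['opening'],s['finger_force'],s['contact_force'])
print(proj(c,[s['eef_pos']]))
```

```text
[0.45122776 0.05667447 0.03330871] 0.4654590027179457 0.0 [-0.72490141 -0.30285476  0.38215874]
[[319.70993364 277.35758692]]
```

View pics/m3.png

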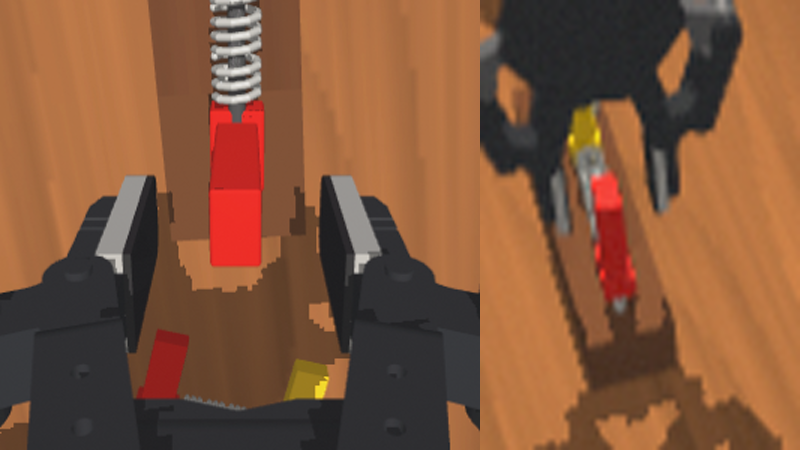

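The fingers straddle the tab: tips at about (263,299) and (375,299) in the full image, tab centred at column 317. From the pixel spacing the tips lie about 40 mm above the reported TCP, so I go 25 mm lower and close.

Call:
move_arm(plan=[0,1,-9,0,0,0,40,0,0,-9,0,0,0,40,0,0,-7,0,0,0,40,0,0,0,0,0,0,40], newtons=70)

```text
time: 4.85
eef_pos: [0.4497, 0.0578, 0.0066]
tcp_rot: [0.743, 0.669, -0.001, -0.001]
contact_force: [0.1, -0.9, 1.3]
opening: 0.468
finger_force: 0.0
```

Call:
move_arm(plan=[0,0,0,0,0,0,20,0,0,0,0,0,0,0,0,0,0,0,0,0,0,0,0,0,0,0,0,0,0,0,0,0,0,0,0])

```text
time: 5.35
eef_pos: [0.4515, 0.0576, 0.0086]
tcp_rot: [0.744, 0.669, 0.0, 0.0]
contact_force: [0.3, 0.6, -0.4]
opening: 0.131
finger_force: 68.1
```

Gripped at 11 mm with 68 N. Now lift, turn to line up with the base and look.

Call:
move_arm(plan=[0,0,8,0,0,0,0,0,0,15,0,0,0,0,0,0,20,0,0,0,0,0,0,20,0,0,0,0,20,-10,5,0,0,-1,0,25,-13,0,0,0,-1.3,0,25,-14,0,0,0,-1.3,0,25,-14,0,0,0,-1.3,0,18,-10,0,0,0,-1,0,8,-3,0,0,0,0,0,0,0,0,0,0,0,0,0,0,0,0,0,0,0])

```text
time: 6.55
eef_pos: [0.5709, -0.0057, 0.0758]
tcp_rot: [0.777, 0.63, -0.001, -0.001]
contact_force: [0.2, 0.4, -2.9]
opening: 0.13
finger_force: 68.4
```

Call:
move_arm(plan=[0,0,0,0,0,0,0,0,0,0,0,0,0,0,0,0,0,0,0,0,0])

```text
time: 6.85
eef_pos: [0.5716, -0.0059, 0.0764]
tcp_rot: [0.777, 0.63, -0.0, -0.0]
contact_force: [0.1, 0.1, -3.4]
opening: 0.13
finger_force: 68.4
```

Run:
```python
from h import *
import pickle
c=shot('wrist');pickle.dump(c,open('w2.pkl','wb'));save(c,'w2.png')
s=ctrl.get_state();print(s['eef_pos'],R.from_quat(s['tcp_rot']).as_matrix().round(3)[:,1],s['opening'],s['finger_force'],s['contact_force'],s['wrist_torque'],s['time'])
```

```text
[ 0.57179993 -0.00598352  0.07641243] [ 0.978 -0.207 -0.   ] 0.13120571811559759 68.41141819953918 [-0.06865105  0.382006   -3.1052632 ] [-0.05794165  0.06649861  0.01044378] 6.9
```

View pics/w2.png

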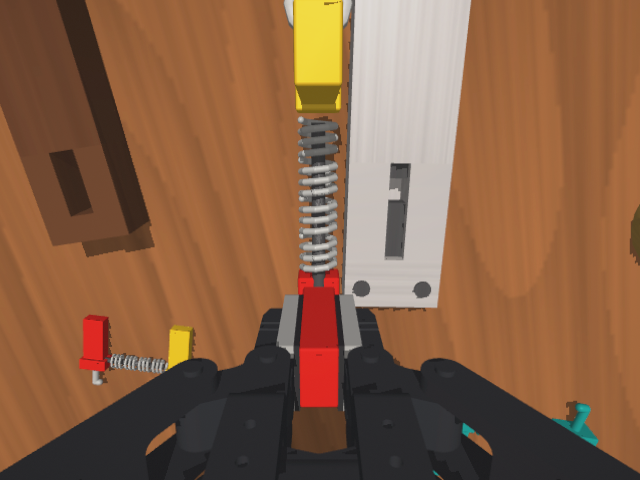

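The spring is held level. The channel runs from about (399,163) to (396,260), with a light patch near (396,188) that may just be glare. The yellow end sags only slightly.

Run:
```python
from h import *
import pickle
c=pickle.load(open('w2.pkl','rb'));g=cv2.cvtColor(c['color'],cv2.COLOR_RGB2GRAY).astype(int);S=cv2.cvtColor(c['color'],cv2.COLOR_RGB2HSV)[...,1].astype(int)
L=[];Rr=[];CL=[];CR=[]
for r in range(130,280,15):
    w=np.flatnonzero((S[r,340:480]<60)&(g[r,340:480]>150))+340
    L.append((w.min(),r));Rr.append((w.max()+1,r))
    if 205<=r<=255:
        d=np.flatnonzero(g[r,380:415]<130)+380;CL.append((d.min(),r));CR.append((d.max()+1,r))
    print(r,w.min(),w.max())
print(CL,CR,g[230,380:415].tolist());col=g[150:275,397];print(col.tolist())
```

```text
130 350 456
145 350 454
160 349 452
175 349 450
190 348 449
205 348 447
220 347 445
235 347 444
250 346 442
265 346 440
[(np.int64(388), 205), (np.int64(387), 220), (np.int64(386), 235), (np.int64(385), 250)] [(np.int64(408), 205), (np.int64(406), 220), (np.int64(405), 235), (np.int64(404), 250)] [193, 194, 194, 193, 193, 194, 121, 87, 84, 82, 81, 82, 82, 82, 82, 82, 81, 81, 82, 84, 84, 82, 82, 77, 90, 115, 186, 193, 194, 193, 193, 193, 193, 192, 192]
[197, 196, 196, 197, 196, 196, 195, 194, 195, 194, 194, 195, 194, 119, 50, 50, 50, 51, 51, 71, 80, 81, 81, 81, 81, 81, 81, 82, 98, 110, 112, 112, 112, 112, 111, 112, 112, 112, 174, 195, 195, 195, 195, 194, 194, 194, 194, 194, 193, 155, 93, 63, 70, 79, 82, 82, 82, 82, 82, 82, 81, 81, 81, 81, 82, 81, 81, 82, 81, 82, 82, 82, 82, 81, 82, 81, 82, 82, 81, 82, 81, 81, 82, 81, 81, 82, 82, 83, 82, 82, 82, 82, 82, 82, 82, 82, 82, 83, 82, 83, 82, 82, 83, 83, 83, 83, 115, 140, 145, 145, 178, 193, 193, 192, 190, 189, 189, 190, 191, 193, 192, 191, 191, 190, 187]
```

Run:
```python
from h import *
import pickle
c=pickle.load(open('w2.pkl','rb'))
r=np.arange(130,280,15.);L=np.polyfit(r,[350,350,349,349,348,348,347,347,346,346],1)
Rr=np.polyfit(r,[457,455,453,451,450,448,446,445,443,441],1)
l=onz(c,np.c_[np.polyval(L,r),r],.026);q=onz(c,np.c_[np.polyval(Rr,r),r],.026)
for n,p in(('L',l),('R',q)):
    d=p[-1]-p[0];print(n,p[0].round(4),p[-1].round(4),np.degrees(np.arctan2(-d[1],-d[0])))
cl=onz(c,[(388.,205),(387,220),(386,235),(385,250)],.026);cr=onz(c,[(408.,205),(406.,220),(405,235),(404,250)],.026);print(((cl+cr)/2).round(4),np.linalg.norm(cr-cl,axis=1))
e=onz(c,[(400,163),(395.5,260.5)],.026);print('ends',e.round(4),np.linalg.norm(e[1]-e[0]))
print('patch',onz(c,[(397,178),(397,188),(397,200)],.02).round(4),c['o'])
```

```text
L [0.601  0.0521 0.026 ] [ 0.5844 -0.0227  0.026 ] 77.45959663636476
R [0.6561 0.0404 0.026 ] [ 0.6388 -0.0341  0.026 ] 76.9004025251266
[[ 0.6197  0.0066  0.026 ]
 [ 0.6175 -0.0018  0.026 ]
 [ 0.6156 -0.0105  0.026 ]
 [ 0.6136 -0.0193  0.026 ]] [0.01116069 0.01071921 0.01083768 0.01095833]
ends [[ 0.6243  0.0294  0.026 ]
 [ 0.6132 -0.0259  0.026 ]] 0.056402156501928404
patch [[0.6223 0.0205 0.02  ]
 [0.6214 0.0148 0.02  ]
 [0.6204 0.008  0.02  ]] [0.58741138 0.0691171  0.25825591]
```

Call:
move_arm(plan=[20,3,-8,0,0,-0.8,0,20,3,-8,0,0,0,0,7,2,-10,0,0,0,0,0,0,-10,0,0,0,0,0,0,-8,0,0,0,0,0,0,0,0,0,0,0,0,0,0,0,0,0,0])

```text
time: 7.6
eef_pos: [0.6183, 0.0017, 0.0319]
tcp_rot: [0.781, 0.624, -0.0, -0.0]
contact_force: [0.1, -0.6, -2.4]
opening: 0.131
finger_force: 68.6
```

```bash
cat > st.py <<'E'
from h import *
s=ctrl.get_state();C=np.array([.6186,.0018]);u=np.array([.2215,.9751]);n=np.array([-u[1],u[0]])
M=R.from_quat(s['tcp_rot']).as_matrix();d=np.array(s['eef_pos'])[:2]-C
print('t',s['time'],'base x %.1f lat %.1f z %.1f'%(d@u*1e3-72,d@n*1e3,s['eef_pos'][2]*1e3),'yaw',np.degrees(np.arctan2(M[1,1],M[0,1])).round(2),'F',np.round(s['contact_force'],1),'along %.1f'%(np.array(s['contact_force'])[:2]@u),'T',np.round(s['wrist_torque'],2),'op',round(s['opening'],3),s['finger_force'])
E
python3 st.py
python3 - <<'E'
from h import *
import pickle
c=shot('wrist');s=shot('side');pickle.dump((c,s),open('w3.pkl','wb'));t=ctrl.get_state()
a=s['color'][130:290,270:400];b=c['color'][150:420,200:450]
cv2.imwrite('pics/m4.png',np.hstack([cv2.resize(a,(406,500),interpolation=2),cv2.resize(b,(390,500),interpolation=2)])[:,:,::-1])
E
```

```text
t 7.6 base x -72.2 lat 0.3 z 31.9 yaw -12.76 F [ 0.1 -0.6 -2.4] along -0.5 T [-0.05 -0.02  0.02] op 0.131 68.60190153121948
```

View pics/m4.png

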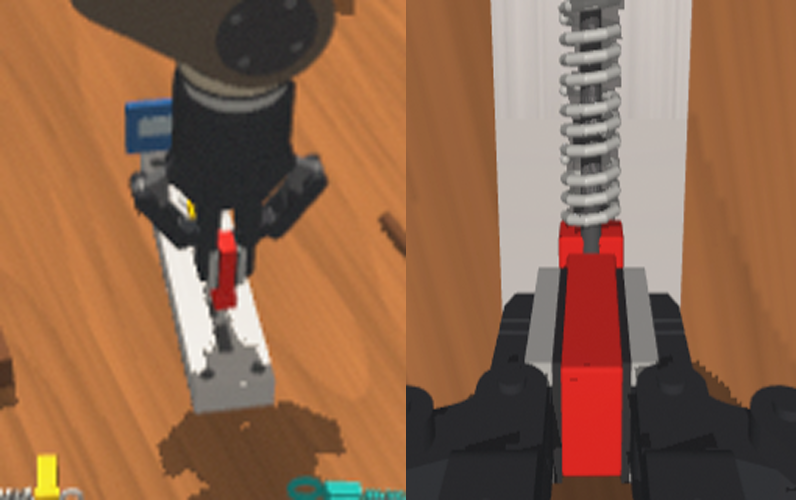

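The hook is centred above the channel and the spring lies along the base. Lower gently until it touches.

Call:
move_arm(plan=[0,0,-5,0,0,0,0,0,0,-3,0,0,0,0,0,0,-2,0,0,0,0,0,0,0,0,0,0,0,0,0,0,0,0,0,0])

```text
time: 8.2
eef_pos: [0.6191, 0.0017, 0.0222]
tcp_rot: [0.781, 0.624, -0.0, -0.0]
contact_force: [0.3, 0.5, -2.5]
opening: 0.133
finger_force: 68.6
```

Call:
move_arm(plan=[0,0,-1,0,0,0,0,0,0,-1,0,0,0,0,0,0,0,0,0,0,0,0,0,0,0,0,0,0])

```text
time: 8.6
eef_pos: [0.6192, 0.0017, 0.0203]
tcp_rot: [0.781, 0.624, 0.0, -0.0]
contact_force: [0.3, 0.9, -3.2]
opening: 0.132
finger_force: 68.6
```

Call:
move_arm(plan=[0,0,-1,0,0,0,0,0,0,0,0,0,0,0,0,0,0,0,0,0,0])

```text
time: 8.9
eef_pos: [0.6194, 0.0017, 0.0196]
tcp_rot: [0.781, 0.624, 0.0, 0.0]
contact_force: [1.1, 0.6, -1.5]
opening: 0.133
finger_force: 68.8
```

Call:
move_arm(plan=[0,0,-1,0,0,0,0,0,0,0,0,0,0,0,0,0,0,0,0,0,0])

```text
time: 9.2
eef_pos: [0.6195, 0.0016, 0.0193]
tcp_rot: [0.781, 0.624, 0.0, 0.0]
contact_force: [-2.4, 0.4, 3.7]
opening: 0.132
finger_force: 69.6
```

Call:
move_arm(plan=[0,1.5,0,0,0,0,0,0.3,1.5,0,0,0,0,0,0,0,0,0,0,0,0])

```text
time: 9.5
eef_pos: [0.6205, 0.0041, 0.0191]
tcp_rot: [0.781, 0.624, 0.001, 0.001]
contact_force: [-0.8, -2.8, 5.0]
opening: 0.132
finger_force: 69.8
```

```bash
python3 st.py
```

```text
t 9.5 base x -69.3 lat -1.3 z 19.1 yaw -12.75 F [-0.8 -2.8  5. ] along -2.9 T [-0.69  0.22 -0.04] op 0.132 69.80569124221802
```

Call:
move_arm(plan=[0.4,1.5,0,0,0,0,0,0.3,1.5,0,0,0,0,0,0,0,0,0,0,0,0])

```text
time: 9.8
eef_pos: [0.6196, 0.009, 0.0171]
tcp_rot: [0.782, 0.624, 0.001, -0.001]
contact_force: [0.6, 1.7, -2.0]
opening: 0.127
finger_force: 68.9
```

```bash
python3 st.py
```

```text
t 9.8 base x -64.7 lat 0.7 z 17.1 yaw -12.82 F [ 0.6  1.7 -2. ] along 1.8 T [ 0.27 -0.11 -0.02] op 0.127 68.90752673149109
```

The force has vanished and the tip has dropped, so the hook is in the hole. Push home gently.

Call:
move_arm(plan=[0,0,-1.5,0,0,0,0,0,0,-1.5,0,0,0,0,0,0,0,0,0,0,0])

```text
time: 10.1
eef_pos: [0.6194, 0.0091, 0.014]
tcp_rot: [0.781, 0.624, 0.0, -0.001]
contact_force: [1.6, 4.4, -3.6]
opening: 0.133
finger_force: 68.7
```

```bash
python3 st.py
```

```text
t 10.1 base x -64.7 lat 0.9 z 14.0 yaw -12.79 F [ 1.6  4.4 -3.6] along 4.6 T [ 0.88 -0.24 -0.02] op 0.133 68.66295218467712
```

Call:
move_arm(plan=[0,0,-1.5,0,0,0,0,0,0,-1.5,0,0,0,0,0,0,0,0,0,0,0])

```text
time: 10.4
eef_pos: [0.6203, 0.0089, 0.0122]
tcp_rot: [0.781, 0.624, 0.001, -0.001]
contact_force: [0.9, 5.6, -1.0]
opening: 0.132
finger_force: 68.9
```

```bash
python3 st.py
```

```text
t 10.4 base x -64.7 lat -0.1 z 12.2 yaw -12.79 F [ 0.9  5.6 -1. ] along 5.7 T [ 1.02 -0.25  0.06] op 0.132 68.917897939682
```

Call:
move_arm(plan=[0.2,0.9,0,0,0,0,0,0,0,0,0,0,0,0,0,0,-1.5,0,0,0,0,0,0,0,0,0,0,0])

```text
time: 10.8
eef_pos: [0.6206, 0.0089, 0.0109]
tcp_rot: [0.781, 0.624, 0.0, 0.0]
contact_force: [0.9, 6.0, -1.8]
opening: 0.131
finger_force: 68.9
```

```bash
python3 st.py
```

```text
t 10.8 base x -64.7 lat -0.4 z 10.9 yaw -12.77 F [ 0.9  6.  -1.8] along 6.0 T [ 0.98 -0.26 -0.  ] op 0.131 68.90210509300232
```

Call:
move_arm(plan=[0.3,1.2,0,0,0,0,0,0,0,0,0,0,0,0,0,0,0,0,0,0,0])

```text
time: 11.1
eef_pos: [0.6206, 0.0092, 0.0108]
tcp_rot: [0.781, 0.624, -0.0, 0.0]
contact_force: [0.7, 1.2, -1.7]
opening: 0.129
finger_force: 68.8
```

```bash
python3 st.py
```

```text
t 11.1 base x -64.3 lat -0.4 z 10.8 yaw -12.74 F [ 0.7  1.2 -1.7] along 1.4 T [ 0.21 -0.2  -0.01] op 0.129 68.84749174118042
```

Call:
move_arm(plan=[0,0.2,-1.5,0,0,0,0,0,0,-1.5,0,0,0,0,0,0,0,0,0,0,0])

```text
time: 11.4
eef_pos: [0.62, 0.0095, 0.0072]
tcp_rot: [0.781, 0.624, -0.001, -0.0]
contact_force: [-0.9, -0.7, -1.4]
opening: 0.129
finger_force: 68.8
```

```bash
python3 st.py
```

```text
t 11.4 base x -64.2 lat 0.3 z 7.2 yaw -12.75 F [-0.9 -0.7 -1.4] along -0.9 T [-0.03 -0.02  0.  ] op 0.129 68.81029486656189
```

Call:
move_arm(plan=[0,0,-1.5,0,0,0,0,0,0,0,0,0,0,0,0,0,0,0,0,0,0])

```text
time: 11.7
eef_pos: [0.6204, 0.0099, 0.0062]
tcp_rot: [0.781, 0.624, -0.0, -0.0]
contact_force: [-0.7, 0.5, -1.8]
opening: 0.127
finger_force: 68.8
```

```bash
python3 st.py
```

```text
t 11.7 base x -63.7 lat -0.0 z 6.2 yaw -12.75 F [-0.7  0.5 -1.8] along 0.3 T [-0.03 -0.03  0.06] op 0.127 68.80977630615234
```

Call:
move_arm(plan=[0,0,-1,0,0,0,0,0,0,0,0,0,0,0,0,0,0,0,0,0,0])

```text
time: 12.0
eef_pos: [0.6207, 0.01, 0.0054]
tcp_rot: [0.781, 0.624, 0.0, 0.0]
contact_force: [0.2, -1.3, -2.0]
opening: 0.132
finger_force: 68.8
```

Call:
move_arm(plan=[0,0,-1,0,0,0,0,0,0,0,0,0,0,0,0,0,0,0,0,0,0])

```text
time: 12.3
eef_pos: [0.6208, 0.01, 0.0046]
tcp_rot: [0.781, 0.624, 0.0, 0.0]
contact_force: [-0.9, -0.4, 0.2]
opening: 0.131
finger_force: 69.2
```

```bash
python3 st.py
```

```text
t 12.3 base x -63.5 lat -0.3 z 4.6 yaw -12.75 F [-0.9 -0.4  0.2] along -0.6 T [-0.03  0.14  0.02] op 0.131 69.15170431137085
```

Call:
move_arm(plan=[0,0,-0.7,0,0,0,0,0,0,0,0,0,0,0,0,0,0,0,0,0,0])

```text
time: 12.6
eef_pos: [0.6208, 0.01, 0.0046]
tcp_rot: [0.781, 0.624, -0.0, 0.0]
contact_force: [-3.2, 0.0, 5.5]
opening: 0.134
finger_force: 69.7
```

```bash
python3 st.py
```

```text
t 12.6 base x -63.5 lat -0.4 z 4.6 yaw -12.75 F [-3.2  0.   5.5] along -0.7 T [-0.01  0.67  0.07] op 0.134 69.72386956214905
```

Call:
move_arm(plan=[0,0,0.7,0,0,0,15,0,0,0,0,0,0,30,0,0,0,0,0,0,45,0,0,0,0,0,0,45,0,0,15,0,0,0,45,0,0,25,0,0,0,45,0,0,30,0,0,0,45,0,0,20,0,0,0,45,0,0,0,0,0,0,45,0,0,0,0,0,0,45])

```text
time: 13.6
eef_pos: [0.6209, 0.01, 0.095]
tcp_rot: [0.781, 0.624, 0.0, 0.0]
contact_force: [0.1, -0.5, 0.1]
opening: 0.531
finger_force: 0.0
```

```bash
python3 st.py
python3 - <<'E'
from h import *
import pickle
c=shot('wrist');s=shot('side');pickle.dump((c,s),open('w4.pkl','wb'))
h=cv2.cvtColor(c['color'],cv2.COLOR_RGB2HSV).astype(int);H,S,V=h[...,0],h[...,1],h[...,2]
C=np.array([.6186,.0018]);u=np.array([.2215,.9751]);nn=np.array([-u[1],u[0]])
for nm,k in(('yel',(H>22)&(H<33)&(S>170)&(V>225)),('red',((H<5)|(H>174))&(S>180)&(V>210))):
    n,l,st,ce=cv2.connectedComponentsWithStats(k.astype(np.uint8))
    for i in range(1,n):
        if st[i,4]>150:
            x,y,w,hh,_=st[i];p=onz(c,[ce[i],(x+w/2,y),(x+w/2,y+hh)],.081)[:,:2]-C;print(nm,st[i],ce[i],(p@u*1e3-72).round(1),(p@nn*1e3).round(1))
E
```

```text
t 13.6 base x -63.5 lat -0.4 z 95.0 yaw -12.76 F [ 0.1 -0.5  0.1] along -0.4 T [-0.05 -0.02  0.03] op 0.531 0.0
yel [ 305   55   26   47 1146] [317.32286213  77.82809773] [23.3 32.3 13.4] [ 0.1 -0.1 -0.1]
yel [121 352  18  13 204] [129.44607843 357.85294118] [-115.4 -111.9 -119.7] [99.  98.3 99.3]
red [307 246  23  37 822] [318.28467153 263.99756691] [-62.6 -53.2 -72.7] [-0.3 -0.4 -0.4]
red [ 42 343  18  37 590] [ 50.42881356 360.74915254] [-116.9 -106.3 -128.7] [140.4 138.2 142.2]
red [ 39 380  23  10 156] [ 50.14102564 384.44871795] [-131.4 -128.7 -134.9] [143.1 142.5 143.6]
```

The hook stays home, with both tabs level and 86 mm apart. Now grasp the yellow tab.

Call:
move_arm(plan=[9.4,42,0,0,0,0,45,9.4,42.4,0,0,0,0,45,0,0,-30,0,0,0,45,0,0,-30,0,0,0,45,0,0,-20,0,0,0,45,0,0,-10,0,0,0,45,0,0,0,0,0,0,45,0,0,0,0,0,0,45])

```text
time: 14.5
eef_pos: [0.6397, 0.0942, 0.0045]
tcp_rot: [0.781, 0.624, 0.0, 0.0]
contact_force: [0.8, 1.3, 0.9]
opening: 0.526
finger_force: 0.0
```

```bash
python3 st.py
```

```text
t 14.5 base x 22.8 lat -0.1 z 4.5 yaw -12.77 F [0.8 1.3 0.9] along 1.4 T [ 0.   -0.01  0.02] op 0.526 0.0
```

Call:
move_arm(plan=[0,0,0,0,0,0,20,0,0,0,0,0,0,0,0,0,0,0,0,0,0,0,0,0,0,0,0,0,0,0,0,0,0,0,0], newtons=80)

```text
time: 15.0
eef_pos: [0.6405, 0.0943, 0.006]
tcp_rot: [0.781, 0.624, 0.001, 0.001]
contact_force: [0.0, 0.2, 6.4]
opening: 0.13
finger_force: 78.4
```

```bash
python3 st.py
```

```text
t 15.0 base x 23.1 lat -0.9 z 6.0 yaw -12.76 F [0.  0.2 6.4] along 0.2 T [-0.06  0.16 -0.02] op 0.13 78.37010622024536
```

Call:
move_arm(plan=[0.5,2.5,1.5,0,0,0,0,0.5,2.5,0,0,0,0,0,0.5,2.5,0,0,0,0,0,0.5,2.5,1,0,0,0,0,0,0,0,0,0,0,0,0,0,0,0,0,0,0])

```text
time: 15.6
eef_pos: [0.6412, 0.1045, 0.0062]
tcp_rot: [0.781, 0.624, -0.0, -0.0]
contact_force: [1.7, -2.0, -0.5]
opening: 0.13
finger_force: 77.8
```

```bash
python3 st.py
```

```text
t 15.6 base x 33.1 lat 0.7 z 6.2 yaw -12.72 F [ 1.7 -2.  -0.5] along -1.6 T [-0.38 -0.14  0.13] op 0.13 77.77630805969238
```

Tension is felt, so the hook is holding. Lift and draw towards the post.

Call:
move_arm(plan=[0,0,4,0,0,0,0,0.2,0.5,4,0,0,0,0,0.3,1,4,0,0,0,0,0.4,2,4,0,0,0,0,0.7,3,2,0,0,0,0,0.8,3.5,0,0,0,0,0,0.8,3.5,0,0,0,0,0,0.8,3.5,0,0,0,0,0,0.6,3,0,0,0,0,0,0,0,0,0,0,0,0,0,0,0,0,0,0,0])

```text
time: 16.7
eef_pos: [0.6458, 0.1243, 0.0247]
tcp_rot: [0.781, 0.624, -0.0, -0.0]
contact_force: [-1.1, -3.5, -5.1]
opening: 0.131
finger_force: 77.8
```

```bash
python3 st.py
python3 - <<'E'
from h import *
import pickle
c=shot('wrist');s=shot('side');pickle.dump((c,s),open('w5.pkl','wb'))
t=ctrl.get_state()['eef_pos'];C=np.array([.6186,.0018]);u=np.array([.2215,.9751])
z=t[2]-.006+.026
print(proj(c,[[*(t[:2]+.024*u),z+.0025],[*(C+.15*u),.039]]))
a=c['color'][60:330,180:460];b=s['color'][130:290,270:400]
cv2.imwrite('pics/m5.png',np.hstack([cv2.resize(a,(480,463),interpolation=2),cv2.resize(b,(300,463),interpolation=2)])[:,:,::-1])
E
```

```text
t 16.7 base x 53.5 lat 0.6 z 24.7 yaw -12.75 F [-1.1 -3.5 -5.1] along -3.7 T [-0.46  0.21 -0.04] op 0.131 77.83049941062927
[[318.80494296 243.02050611]
 [320.03683722 235.38725336]]
```

View pics/m5.png

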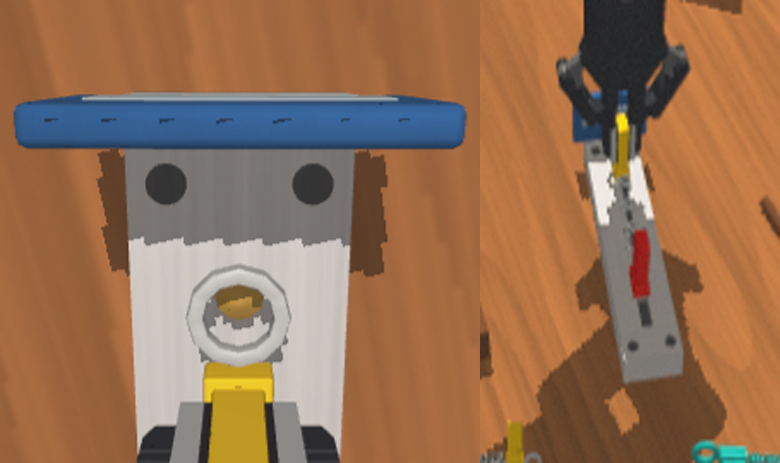

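The ring centre is at full-image pixel (319,243), with the brass head visible inside it near (319,234), so it is nearly over the post. The red end is still hooked. I compute the residual offset.

Run:
```python
from h import *
import pickle
c,s=pickle.load(open('w5.pkl','rb'))
C=np.array([.6186,.0018]);u=np.array([.2215,.9751]);n=np.array([-u[1],u[0]])
h=cv2.cvtColor(c['color'],cv2.COLOR_RGB2HSV).astype(int);H,S,V=h[...,0],h[...,1],h[...,2]
k=((H>12)&(H<28)&(S>120)).astype(np.uint8);k[:215]=0;k[262:]=0;k[:,:295]=0;k[:,345:]=0
ys,xs=np.nonzero(k);print('brass',xs.min(),xs.max(),ys.min(),ys.max())
for r in range(ys.min(),ys.max()+1,2):
    x=xs[ys==r]; print(r,x.min() if len(x) else '',x.max() if len(x) else '',end='; ')
w=((S<60)&(V>120)).astype(np.uint8)
f=lambda p,z:(lambda q:((q@u*1e3-72).round(1),(q@n*1e3).round(1)))(onz(c,[p],z)[:,:2]-C)
print('ring',f((319.4,243.2),.0472))
# head outline predictions
for z,r in((.034,.006),(.039,.002)):
    P=[[*(C+.15*u+r*(np.cos(a)*u+np.sin(a)*n)),z] for a in(0,np.pi/2,np.pi,-np.pi/2)];print(z,proj(c,P).round(1).tolist())
```

```text
brass 306 333 227 245
227 316 322; 229 309 329; 231 307 331; 233 306 333; 235 306 332; 237 307 331; 239 308 331; 241 309 329; 243 312 327; 245 316 321; ring (array([77.3]), array([0.3]))
0.034 [[320.0, 218.2], [305.8, 231.9], [320.0, 245.3], [334.2, 231.9]]
0.039 [[320.0, 230.7], [315.2, 235.4], [320.0, 240.0], [324.9, 235.4]]
```

Call:
move_arm(plan=[0.2,0.7,0,0,0,0,0,0,0,-3,0,0,0,0,0,0,-3,0,0,0,0,0,0,-2,0,0,0,0,0,0,0,0,0,0,0])

```text
time: 17.3
eef_pos: [0.6461, 0.125, 0.0164]
tcp_rot: [0.781, 0.624, -0.0, -0.0]
contact_force: [-1.9, -4.5, -1.9]
opening: 0.13
finger_force: 77.9
```

```bash
python3 st.py
```

```text
t 17.3 base x 54.2 lat 0.5 z 16.4 yaw -12.75 F [-1.9 -4.5 -1.9] along -4.8 T [-0.54  0.26 -0.1 ] op 0.13 77.91475296020508
```

Call:
move_arm(plan=[0,0,-2,0,0,0,0,0,0,-2,0,0,0,0,0,0,0,0,0,0,0])

```text
time: 17.6
eef_pos: [0.6462, 0.125, 0.0126]
tcp_rot: [0.781, 0.624, -0.0, 0.0]
contact_force: [-1.4, -4.0, -2.3]
opening: 0.131
finger_force: 78.0
```

```bash
python3 st.py
```

```text
t 17.6 base x 54.3 lat 0.4 z 12.6 yaw -12.75 F [-1.4 -4.  -2.3] along -4.2 T [-0.58  0.34 -0.08] op 0.131 77.982577085495
```

Call:
move_arm(plan=[0,0,-2,0,0,0,0,0,0,-2,0,0,0,0,0,0,-1,0,0,0,0,0,0,0,0,0,0,0])

```text
time: 18.0
eef_pos: [0.6462, 0.1251, 0.0077]
tcp_rot: [0.781, 0.624, -0.0, 0.0]
contact_force: [-1.8, -4.2, -3.0]
opening: 0.131
finger_force: 78.0
```

```bash
python3 st.py
```

```text
t 18.0 base x 54.3 lat 0.4 z 7.7 yaw -12.75 F [-1.8 -4.2 -3. ] along -4.5 T [-0.66  0.29 -0.06] op 0.131 78.04929614067078
```

Call:
move_arm(plan=[0,0,-1.2,0,0,0,0,0,0,0,0,0,0,0,0,0,0,0,0,0,0])

```text
time: 18.3
eef_pos: [0.6464, 0.1251, 0.0067]
tcp_rot: [0.781, 0.624, 0.0, 0.0]
contact_force: [-1.9, -4.4, -2.4]
opening: 0.127
finger_force: 78.1
```

```bash
python3 st.py
```

```text
t 18.3 base x 54.4 lat 0.2 z 6.7 yaw -12.76 F [-1.9 -4.4 -2.4] along -4.7 T [-0.65  0.33 -0.12] op 0.127 78.07210564613342
```

Call:
move_arm(plan=[0,0,-0.9,0,0,0,0,0,0,0,0,0,0,0,0,0,0,0,0,0,0])

```text
time: 18.6
eef_pos: [0.6465, 0.1251, 0.0061]
tcp_rot: [0.781, 0.624, 0.0, 0.0]
contact_force: [-1.6, -3.2, -0.2]
opening: 0.129
finger_force: 78.6
```

```bash
python3 st.py
```

```text
t 18.6 base x 54.4 lat 0.1 z 6.1 yaw -12.76 F [-1.6 -3.2 -0.2] along -3.5 T [-0.63  0.39 -0.1 ] op 0.129 78.57296347618103
```

Call:
move_arm(plan=[0,0,-0.6,0,0,0,0,0,0,0,0,0,0,0,0,0,0,0,0,0,0])

```text
time: 18.9
eef_pos: [0.6465, 0.1251, 0.006]
tcp_rot: [0.781, 0.624, 0.0, 0.0]
contact_force: [-3.3, -3.8, 3.3]
opening: 0.126
finger_force: 78.9
```

```bash
python3 st.py
```

```text
t 18.9 base x 54.4 lat 0.1 z 6.0 yaw -12.75 F [-3.3 -3.8  3.3] along -4.4 T [-0.68  0.64 -0.14] op 0.126 78.93836259841919
```

The ring is flush under the head. Ease it back onto the neck and release.

Call:
move_arm(plan=[-0.4,-1.5,0.3,0,0,0,0,-0.4,-1.5,0,0,0,0,0,0,0,0,0,0,0,10,0,0,0,0,0,0,25,0,0,0,0,0,0,45,0,0,0,0,0,0,45,0,0,15,0,0,0,45,0,0,30,0,0,0,45,0,0,40,0,0,0,45,-5,-20,40,0,0,0,45,0,0,0,0,0,0,45,0,0,0,0,0,0,45])

```text
time: 20.1
eef_pos: [0.6418, 0.1019, 0.1335]
tcp_rot: [0.781, 0.624, 0.002, 0.001]
contact_force: [0.3, -0.7, -0.4]
opening: 0.526
finger_force: 0.0
```

```bash
python3 st.py
python3 - <<'E'
from h import *
c=shot('wrist');s=shot('side')
h=cv2.cvtColor(c['color'],cv2.COLOR_RGB2HSV).astype(int);H,S,V=h[...,0],h[...,1],h[...,2]
C=np.array([.6186,.0018]);u=np.array([.2215,.9751]);nn=np.array([-u[1],u[0]])
f=lambda p,z:(lambda q:((q@u*1e3-72).round(1),(q@nn*1e3).round(1)))(onz(c,p,z)[:,:2]-C)
for nm,k in(('yel',(H>22)&(H<33)&(S>170)&(V>225)),('red',((H<5)|(H>174))&(S>180)&(V>210))):
    n,l,st,ce=cv2.connectedComponentsWithStats(k.astype(np.uint8))
    for i in range(1,n):
        if st[i,4]>150:
            x,y,w,hh,_=st[i];print(nm,st[i],f([ce[i],(x+w/2,y),(x+w/2,y+hh)],.081))
k=((H>12)&(H<28)&(S>120)&(V<225)).astype(np.uint8);p=proj(c,[[*(C+.15*u),.036]])[0];print(p)
m=np.zeros_like(k);x,y=p.astype(int);m[y-12:y+13,x-15:x+16]=1;ys,xs=np.nonzero(k&m);print('brass',xs.min(),xs.max(),ys.min(),ys.max(),len(xs))
# ring outline fit around post
g=((S<60)&(V>90)).astype(np.uint8)
cv2.imwrite('pics/fin_w.png',c['color'][:,:,::-1]);a=c['color'][max(0,y-60):y+60,x-60:x+60];b=s['color'][130:290,270:400]
q=proj(s,[[*(C+.15*u),.039]]);print(q)
cv2.imwrite('pics/fin.png',np.hstack([cv2.resize(a,(400,450*a.shape[0]//a.shape[0]),interpolation=2),cv2.resize(b,(366,450),interpolation=2)])[:,:,::-1])
E
```

```text
t 20.1 base x 30.8 lat -0.5 z 133.5 yaw -12.79 F [ 0.3 -0.7 -0.4] along -0.6 T [-0.01 -0.02  0.  ] op 0.526 0.0
yel [307 193  21  33 606] (array([50.4, 59.4, 40.2]), array([ 0.1, -0.2, -0.2]))
red [306 317  21  32 165] (array([-23. , -17.8, -40.1]), array([0.6, 0.5, 0.5]))
red [307 349  18  22 353] (array([-47.3, -40.1, -56.1]), array([1.1, 0.8, 0.8]))
[317.0017051  150.69105588]
brass 308 325 141 158 247
[[328.53066464 184.43114357]]
```

The yellow tab is at base x 50, as expected, but the red tab top looks shifted. I back off and use the last picture to check both ends.

Call:
move_arm(plan=[-10,-40,15,0,0,0,45,-10,-40,15,0,0,0,45,-6,-30,10,0,0,0,45,0,0,0,0,0,0,45,0,0,0,0,0,0,45])

```text
time: 20.7
eef_pos: [0.6137, -0.0079, 0.1689]
tcp_rot: [0.782, 0.624, -0.001, -0.001]
contact_force: [0.5, 0.1, -0.7]
opening: 0.528
finger_force: 0.0
```

```bash
python3 st.py
python3 - <<'E'
from h import *
import pickle
c=shot('wrist');s=shot('side');t=shot('top');pickle.dump((c,s,t),open('w6.pkl','wb'))
C=np.array([.6186,.0018]);u=np.array([.2215,.9751])
P=[[*(C+(x+72)/1e3*u),z/1e3] for x,z in((78,39),(54,81),(-58,81),(-58,26))]
print(proj(c,P).round(0).tolist(),proj(s,P).round(0).tolist(),proj(t,P).round(0).tolist())
a=c['color'][0:400,200:440];b=s['color'][150:270,295:365];d=t['color'][165:245,210:365]
L=cv2.resize(a,(300,500));M=cv2.resize(b,(290,500),interpolation=2)
cv2.imwrite('pics/fin.png',np.hstack([L,M,cv2.copyMakeBorder(cv2.rotate(cv2.resize(d,(500,200),interpolation=2),0),0,0,0,0,0)])[:,:,::-1])
E
```

```text
t 20.7 base x -82.5 lat 2.7 z 168.9 yaw -12.83 F [ 0.5  0.1 -0.7] along 0.2 T [-0.   -0.03 -0.04] op 0.528 0.0
[[323.0, -36.0], [324.0, -10.0], [323.0, 188.0], [322.0, 174.0]] [[329.0, 184.0], [331.0, 178.0], [340.0, 211.0], [339.0, 229.0]] [[245.0, 194.0], [254.0, 192.0], [313.0, 206.0], [313.0, 212.0]]
```

View pics/fin.png

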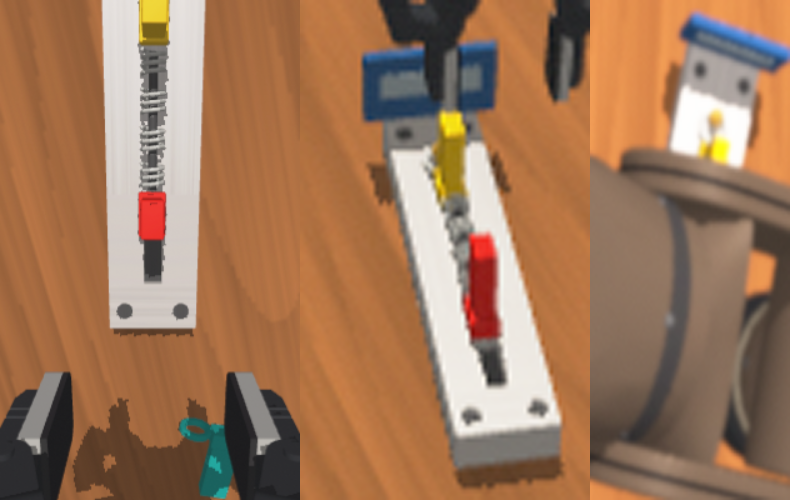

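The yellow end sits under the post head, and the red tab stands in the channel at about (150,215) in the left panel. I'll check numerically whether the red cap is flush or tilted.

Run:
```python
from h import *
import pickle
c,s,t=pickle.load(open('w6.pkl','rb'))
C=np.array([.6186,.0018]);u=np.array([.2215,.9751]);n=np.array([-u[1],u[0]])
B=lambda x,y,z:[*(C+(x+72)/1e3*u+y/1e3*n),z/1e3]
def mask(c,b):
    h=cv2.cvtColor(c['color'],cv2.COLOR_RGB2HSV).astype(int);H,S,V=h[...,0],h[...,1],h[...,2]
    k=(((H<5)|(H>174))&(S>170)&(V>70));m=np.zeros_like(k);m[b[1]:b[3],b[0]:b[2]]=1;return k&m,V
k,V=mask(c,(290,130,360,230));ys,xs=np.nonzero(k);print('wrist',xs.min(),xs.max(),ys.min(),ys.max())
for r in range(ys.min(),ys.max()+1,3):x=xs[ys==r];print(r,x.min(),x.max(),V[r,(x.min()+x.max())//2],end=' | ')
ks,_=mask(s,(320,195,360,245));ys,xs=np.nonzero(ks);print('\nside',xs.min(),xs.max(),ys.min(),ys.max(),len(ys))
def model(x0,tilt):
    P=[]
    for bx,hy,z0,z1 in((13,8,0,11),(10,6,11,55)):
        for sx in(-bx,bx):
            for sy in(-hy,hy):
                for z in(z0,z1):
                    # tilt forward about the cap front edge
                    X=sx-13;a=np.radians(tilt);P.append(B(x0+13+X*np.cos(a)+z*np.sin(a),sy,26-X*np.sin(a)+z*np.cos(a)))
    return P
for x0 in(-62,-58,-55):
    for a in(0,6,12):
        p=proj(c,model(x0,a));q=proj(s,model(x0,a));print(x0,a,'w rows',p[:,1].min().round(1),p[:,1].max().round(1),'s',q.min(0).round(1),q.max(0).round(1), 'w split front/top', p[[13,15],1].round(1))
```

```text
wrist 311 331 154 191
154 312 331 223 | 157 311 331 228 | 160 311 331 222 | 163 311 331 222 | 166 311 331 238 | 169 311 331 238 | 172 311 331 238 | 175 311 331 237 | 178 311 331 237 | 181 311 331 236 | 184 311 331 236 | 187 311 331 235 | 190 313 330 231 | 
side 335 341 207 230 144
-62 0 w rows 162.5 209.3 s [334.5 209.2] [343.9 234.6] w split front/top [178.8 178.8]
-62 6 w rows 162.5 201.2 s [334.5 207.3] [343.8 233.8] w split front/top [169.7 169.7]
-62 12 w rows 160.4 197.0 s [334.5 205.7] [343.7 232.8] w split front/top [160.4 160.4]
-58 0 w rows 157.2 203.3 s [334.2 207.9] [343.5 233.3] w split front/top [172.5 172.5]
-58 6 w rows 157.2 195.1 s [334.2 206.1] [343.4 232.5] w split front/top [163.3 163.3]
-58 12 w rows 154.0 191.8 s [334.1 204.5] [343.4 231.5] w split front/top [154. 154.]
-55 0 w rows 153.1 198.8 s [333.9 207. ] [343.3 232.4] w split front/top [167.7 167.7]
-55 6 w rows 153.1 190.4 s [333.9 205.1] [343.2 231.5] w split front/top [158.5 158.5]
-55 12 w rows 149.1 187.9 s [333.9 203.5] [343.1 230.5] w split front/top [149.1 149.1]
```

Call:
move_arm(plan=[4,11,-37,0,0,0,45,3.6,10.4,-37,0,0,0,45,0,0,0,0,0,0,45,0,0,0,0,0,0,45,0,0,0,0,0,0,45])

```text
time: 21.35
eef_pos: [0.6235, 0.0135, 0.0986]
tcp_rot: [0.781, 0.624, 0.001, 0.001]
contact_force: [0.5, -0.3, -0.2]
opening: 0.53
finger_force: 0.0
```

```bash
python3 st.py
python3 - <<'E'
from h import *
import pickle
d=shot('wrist');c4=pickle.load(open('w4.pkl','rb'))[0];pickle.dump(d,open('w7.pkl','wb'))
C=np.array([.6186,.0018]);u=np.array([.2215,.9751]);n=np.array([-u[1],u[0]])
B=lambda x,y,z:[*(C+(x+72)/1e3*u+y/1e3*n),z/1e3]
for c,x0 in((c4,-63),(d,-56)):
    h=cv2.cvtColor(c['color'],cv2.COLOR_RGB2HSV).astype(int);H,S,V=h[...,0],h[...,1],h[...,2]
    k=(((H<5)|(H>174))&(S>170)&(V>60));k[:,:290]=0;k[:,350:]=0;k[:150]=0;k[340:]=0
    ys,xs=np.nonzero(k)
    for r in range(ys.min(),ys.max()+1,3):
        x=xs[ys==r]
        if len(x):print(r,x.min(),x.max(),V[r,x.min()+2],V[r,(x.min()+x.max())//2+3],end=' | ')
    print('\npred: cap front bottom/top, tab front bottom/top, tab rear top',proj(c,[B(x0+13,5,26),B(x0+13,5,37),B(x0+10,0,37),B(x0+10,0,81),B(x0-10,0,81)])[:,1].round(1),'widths',np.ptp(proj(c,[B(x0,6,81),B(x0,-6,81)])[:,0]))
E
```

```text
t 21.35 base x -59.5 lat -2.2 z 98.6 yaw -12.72 F [ 0.5 -0.3 -0.2] along -0.2 T [ 0.   -0.04 -0.06] op 0.53 0.0
213 310 325 155 53 | 216 306 331 157 72 | 219 305 331 226 190 | 222 305 331 226 172 | 225 305 331 226 172 | 228 305 331 226 173 | 231 306 331 169 173 | 234 306 331 166 173 | 237 306 331 169 173 | 240 306 331 172 173 | 243 306 331 172 173 | 246 306 331 214 214 | 249 306 331 226 225 | 252 306 331 225 226 | 255 306 331 225 226 | 258 307 330 225 225 | 261 307 330 225 225 | 264 307 330 225 225 | 267 307 330 225 225 | 270 307 330 225 225 | 273 307 330 225 225 | 276 307 329 225 224 | 279 307 329 224 224 | 282 308 329 224 221 | 
pred: cap front bottom/top, tab front bottom/top, tab rear top [211.8 216.5 221.4 245.5 283.5] widths 24.36565168594808
205 302 323 147 90 | 208 300 326 231 233 | 211 300 326 232 232 | 214 300 326 231 162 | 217 300 326 175 162 | 220 300 326 162 163 | 223 300 326 161 163 | 226 300 326 214 211 | 229 300 325 231 186 | 232 300 325 231 231 | 235 300 326 230 231 | 238 300 325 230 231 | 241 300 325 230 230 | 244 300 325 230 230 | 247 300 325 230 230 | 250 301 323 230 229 | 253 301 323 230 229 | 256 301 323 229 229 | 259 301 323 229 228 | 262 301 323 229 228 | 265 316 321 130 131 | 
pred: cap front bottom/top, tab front bottom/top, tab rear top [205.6 210.  214.9 237.4 275.1] widths 24.073538882236164
```

The red tab's top leans about 6 mm towards the yellow end (roughly 6–7°), so the rear of the cap is slightly up under tension. I mend it by pressing lightly on the tab's top rear with closed fingers.

Call:
move_arm(plan=[-3.5,-5.8,0,0,0,0,0,0,0,0,0,0,0,0,0,0,0,0,0,0,0,0,0,0,0,0,0,0,0,0,-20,0,0,0,0,0,0,-20,0,0,0,0,0,0,-10,0,0,0,0,0,0,0,0,0,0,0,0,0,0,0,0,0,0])

```text
time: 22.3
eef_pos: [0.619, 0.0077, 0.0469]
tcp_rot: [0.781, 0.624, 0.0, 0.0]
contact_force: [-0.0, 0.6, 1.5]
opening: -0.002
finger_force: 0.0
```

```bash
python3 st.py
```

```text
t 22.3 base x -66.2 lat 1.0 z 46.9 yaw -12.76 F [-0.   0.6  1.5] along 0.5 T [0.02 0.   0.01] op -0.002 0.0
```

Call:
move_arm(plan=[0,0,-2,0,0,0,0,0,0,0,0,0,0,0,0,0,0,0,0,0,0])

```text
time: 22.6
eef_pos: [0.6188, 0.0077, 0.045]
tcp_rot: [0.781, 0.624, 0.0, 0.0]
contact_force: [-0.6, 0.8, -0.4]
opening: 0.005
finger_force: 0.0
```

```bash
python3 st.py
```

```text
t 22.6 base x -66.2 lat 1.1 z 45.0 yaw -12.75 F [-0.6  0.8 -0.4] along 0.7 T [ 0.01  0.04 -0.  ] op 0.005 0.0
```

Call:
move_arm(plan=[0,0,-1,0,0,0,0,0,0,-1,0,0,0,0,0,0,0,0,0,0,0])

```text
time: 22.9
eef_pos: [0.6192, 0.0074, 0.0433]
tcp_rot: [0.781, 0.624, 0.0, 0.001]
contact_force: [-1.2, -0.8, 2.8]
opening: -0.001
finger_force: 1.7
```

```bash
python3 st.py
```

```text
t 22.9 base x -66.4 lat 0.7 z 43.3 yaw -12.75 F [-1.2 -0.8  2.8] along -1.0 T [-0.08  0.05  0.01] op -0.001 1.6669543905300088
```

Call:
move_arm(plan=[0,0,-1,0,0,0,0,0,0,-0.5,0,0,0,0,0,0,0,0,0,0,0])

```text
time: 23.2
eef_pos: [0.62, 0.007, 0.043]
tcp_rot: [0.781, 0.624, 0.001, 0.001]
contact_force: [-1.4, -1.5, 7.4]
opening: -0.0
finger_force: 3.8
```

```bash
python3 st.py
```

```text
t 23.2 base x -66.6 lat -0.2 z 43.0 yaw -12.75 F [-1.4 -1.5  7.4] along -1.8 T [-0.19  0.21  0.06] op -0.0 3.759445446767131
```

Call:
move_arm(plan=[0,0,-0.5,0,0,0,0,0,0,0,0,0,0,0,0,0,0,0,0,0,0])

```text
time: 23.5
eef_pos: [0.6203, 0.0069, 0.043]
tcp_rot: [0.781, 0.624, 0.001, 0.002]
contact_force: [-1.3, -1.4, 8.6]
opening: -0.001
finger_force: 4.3
```

```bash
python3 st.py
```

```text
t 23.5 base x -66.6 lat -0.5 z 43.0 yaw -12.74 F [-1.3 -1.4  8.6] along -1.6 T [-0.18  0.28  0.02] op -0.001 4.331219940067967
```

Call:
move_arm(plan=[0,0,3,0,0,0,0,0,0,20,0,0,0,0,3.3,5.8,30,0,0,0,45,0,0,0,0,0,0,45,0,0,0,0,0,0,45,0,0,0,0,0,0,45,0,0,0,0,0,0,45])

```text
time: 24.2
eef_pos: [0.6205, 0.0136, 0.0915]
tcp_rot: [0.781, 0.624, -0.001, -0.001]
contact_force: [0.1, -0.3, 0.6]
opening: 0.527
finger_force: 0.0
```

```bash
python3 st.py
cat > fin.py <<'E'
from h import *
c=shot('wrist');x0=-56
C=np.array([.6186,.0018]);u=np.array([.2215,.9751]);n=np.array([-u[1],u[0]])
B=lambda x,y,z:[*(C+(x+72)/1e3*u+y/1e3*n),z/1e3]
h=cv2.cvtColor(c['color'],cv2.COLOR_RGB2HSV).astype(int);H,S,V=h[...,0],h[...,1],h[...,2]
k=(((H<5)|(H>174))&(S>170)&(V>60));k[:,:290]=0;k[:,350:]=0;k[:150]=0;k[340:]=0
ys,xs=np.nonzero(k)
for r in range(ys.min(),ys.max()+1,3):
    x=xs[ys==r]
    if len(x):print(r,len(x),V[r,(x.min()+x.max())//2+3],end=' | ')
print('\npred',proj(c,[B(x0+13,5,26),B(x0+13,5,37),B(x0+10,0,37),B(x0+10,0,81),B(x0-10,0,81)])[:,1].round(1))
k=(H>22)&(H<33)&(S>170)&(V>60);k[:,:280]=0;k[:,360:]=0;k[250:]=0
ys,xs=np.nonzero(k)
for r in range(ys.min(),ys.max()+1,3):
    x=xs[ys==r]
    if len(x):print(r,len(x),V[r,(x.min()+x.max())//2+3],end=' | ')
x0=50;print('\npred yel: tab front b/t, rear top',proj(c,[B(x0+10,0,37),B(x0+10,0,81),B(x0-10,0,81)])[:,1].round(1))
E
python3 fin.py
```

```text
t 24.2 base x -60.1 lat 0.7 z 91.5 yaw -12.76 F [ 0.1 -0.3  0.6] along -0.2 T [-0.01  0.02  0.01] op 0.527 0.0
207 7 82 | 210 27 225 | 213 28 230 | 216 27 164 | 219 27 164 | 222 28 166 | 225 28 166 | 228 28 166 | 231 27 167 | 234 27 229 | 237 27 229 | 240 27 229 | 243 27 229 | 246 27 229 | 249 27 229 | 252 25 228 | 255 25 228 | 258 25 228 | 261 25 227 | 264 25 227 | 267 25 227 | 270 23 224 | 
pred [207.4 212.  217.  240.8 279.7]
0 28 238 | 3 29 238 | 6 29 237 | 9 30 237 | 12 30 237 | 15 31 237 | 18 31 237 | 21 31 236 | 24 30 236 | 27 31 236 | 30 30 236 | 33 31 235 | 36 31 235 | 39 29 234 | 42 28 197 | 45 11 113 | 48 10 112 | 51 14 113 | 54 29 125 | 57 27 138 | 
pred yel: tab front b/t, rear top [ 10.7 -12.1  43. ]
```

The red cap now sits nearly flat, with about 4° of lean that the spring's own tension would cause. The yellow end is level with its ring held on the neck. The gripper is clear, so I hand in.

```bash
python3 -c "
from h import *
print(order.sign_off())"
```

```text
the job is handed in; nothing more can be done
None
```

I refitted the spring and handed the job in at about 24 s: the hook is in the hole and the ring is on the post under the head, but the red cap still leans about 4° under tension rather than sitting quite flush.

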